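Hold the turntable collar on the shaft's flat for tightening

ROBOT

A 6-joint arm with a two-finger parallel gripper is mounted at the origin on a cart in front of the work surface, level with it; the furniture and walls round the work are solid. World frame = base frame: x ahead of the robot, y to its left, z up, the work surface at z = 0. Lengths are in m, angles in rad, forces in N, time in s.
With the tool pointing down it reaches from about 0.35 to 0.975 m from the base axis. Payload 4.9 kg.
Tool frame: the origin (TCP) lies midway between the tips of the shut fingers; the grasp point (between the pads) lies 19 mm behind it; z points along the fingers, y is the line along which they close (so a half turn about z gives the same grasp; the last joint's range is limited). The gripper opens to 85 mm and grips with 20 to 120 N. Pads are 22 mm wide; open, the fingers measure 114 mm over their backs; the gripper's body (76 mm by 85 mm) begins 54 mm behind the grasp point. The pads swing forward as they close: fully open they stand 13 mm farther back than shut.
Start: joints at [-1.454, 0.053, 1.613, -0, 1.476, -0.119], TCP at [0.146, -0.608, 0.198] pointing down, gripper open.
Joint ranges: [-3.01, 3.01], [-1.01, 2.22], [0.06, 2.58], [-1.02, 4.17], [0.09, 2.62], [-3.14, 3.14]. Speed limits (rad/s): [2.57, 2.57, 3.14, 3.14, 3.14, 3.14].

INTERFACE

Orientations are given as a unit quaternion [w, x, y, z].
In Python, from plant import state, grab_frame, camera_info, job_done, spot_in, masks_of, pinpoint gives the robot as it stands.
- The arm moves only by the shell command python3 -m handwheel 'ROWS' [OPENING]. ROWS is JSON, a list that holds one entry, the list of rows, each a list of 6 numbers: the shift along the world's x, y, z in m, then the turn, a rotation vector about the world's x, y, z in degrees. In form: [[[tx, ty, tz, ax, ay, az], ...]]. A call has 1 to 20 rows; each row shifts and turns the commanded pose from where the row before left it; what a row does not reach is not made up. A row lasts 1/12 s, in which the tool goes at most 41.7 mm and 7.16 degrees, less where a joint would pass 70% of its speed; a pose out of reach is approached as far as the arm can. A call is refused whole if a number of a shift passes 0.0417 or a number of a turn 7.16, either way. A call with a gripper value outside its range is refused whole. OPENING is the opening, from 0 (shut) to 1 (fully open), set as the call begins (- or left out, the last holds). The fingers move at their own pace and stop on an object; the grip force is fixed at half the most. Time passes only in rows, so rows that do not move let the fingers close. It gives the time, the measured TCP pose, the force, the opening and the grip force at its end, in the units of the state.
- state(): the state, without advancing time (a new reading comes with each control period).
- grab_frame(name): name is "scene" or "side" or "wrist"; returns (picture, depth): 384x512x3 uint8, blue, green, red; 384x512 float32, m along the optical axis (not along the pixel's ray), 0 where there is no reading.
- camera_info(name): a dict with "fx", "fy", "cx", "cy" (pixels), "T" (4x4, takes a point from camera to world coordinates). Camera axes: x right, y up, looking along -z (the intrinsics and any distortion apply to the point x, -y, -z); pixel columns grow to the right and rows downward; lengths in m; the calibration is good to about 2 mm. A picture is of the moment at which its call begins: read the wrist's pose just before it. camera_info takes no time and is no camera call; for the wrist camera it gives the pose at the moment of the call.
- job_done(): hands the job in; it is judged then, once.
Trained networks look in the newest picture that a camera, given by its name, has taken for a name from the list of things; names that differ only in an ending like _2 or _b are one class to them, and where a whole thing is asked for, a point or a joint stands for the part that bears it (a point fixed in the world has none). Each returns a list of dicts, best first, with "conf" (0 to 1); they miss things now and then, are a little off and sometimes report something else, mostly with a low value. They report only what shows in the picture. A call takes as long as a camera call. They do not tell look-alikes from the thing itself.
- spot_in(camera, thing): "box" ([left, top, width, height] in pixels, round what is visible of it).
- masks_of(camera, thing): "region" (384x512 bool, what is visible of it) and "box" ([left, top, width, height] in pixels, round what is visible of it).
- pinpoint(camera, thing): "position" ([column, row] in pixels: a listed point, or the origin of a listed thing).
The state is a dict: "time": time; "joint_pos": joint angles; "joint_vel": joint speeds; "joint_efforts": joint torques, N m; "tool_pos": TCP position; "tool_rot": TCP orientation; "contact_force": force on the tool from outside, world axes, zero at the start; "ft_torque": the same for the moment, N m; "gripper_width": opening from 0.0 (shut) to 1.0 (fully open); "grasp_force": force on a finger pad.
Only numpy, scipy, OpenCV 4.12 (cv2) and the standard library are available. Lean on these libraries where they do the work, as an engineer would, in place of code of your own. Each camera call takes 0.05 s, during which the arm holds its last target. There are 200 camera calls.

TASK

The drive of the mug turntable is being put together: pinch its upright shaft with a finger lying flush on the ground flat and turn it so until the flat faces the key slot in the rim. Then let go, take the collar from the table and slip it over the shaft with its set screw on the flat, its top face level with the end of the shaft. Finish still holding it there in the gripper, so that a colleague can tighten the screw through the slot, and leave the platter, hex key, mug and tape roll where they are.

Things in the scene. Friction and masses are not known exactly. Their poses are not given: they have to be found in the camera images.
- drive: grey round turntable drive, fixed, 172 mm in diameter (foot 188); a rim (inner diameter 156 mm, top at 94 mm) surrounds a well (floor at 45 mm) with a washer in its centre (33 mm in diameter, top at 56 mm), from which the shaft rises. One slot in the rim, 22 mm wide, open at the top. A black pod sticks out opposite the slot. Origin: centre of the underside; z up; -x points from the shaft to the slot
- key_slot (a point): middle of the slot for the hex key in the rim, 90 mm above the table and 82 mm from the shaft's axis; the slot is 24 mm deep
- spindle (a joint): turn of the shaft in rad, 0 when its flat faces the key slot squarely, positive counter-clockwise seen from above; turns stiffly (about 0.06 N m) and stays where it is left; stops at -3.1 and 3.1
- shaft_end (a point): centre of the top end of the steel shaft, 102 mm above the table; axes turn with the shaft, z up, the flat faces -x. The shaft is 24 mm in diameter, chamfered 2 mm at the top; the ground flat runs 42 mm down from the end, 8 mm from the axis, about 18 mm wide: across the flat the shaft measures 20 mm, elsewhere 24 mm
- flat: the ground flat itself, as a surface that a finger can lie on; origin on the shaft's axis at table level, axes as shaft_end: the face lies 8 mm towards -x, 62 to 98 mm above the origin
- collar: plain aluminium ring, outer diameter 44 mm, 24 mm high, bore 26.4 mm, about 0.16 kg, lying on the table on its lower face. A dark set screw sits in its side halfway up; its point (5 mm thick) reaches 4 mm into the bore, so the collar goes over the shaft only with the screw over the flat, right to within about 10 degrees. Origin: centre of the lower face; z up; the screw lies towards -x
- collar_top (a point): centre of the collar's upper face
- set_screw (a point): head of the set screw on the collar's outside
- platter: aluminium turntable plate lying on the table, 190 mm in diameter, 9 mm thick; leave alone. Origin: centre of the underside
- hex_key: small steel L-shaped hex key lying on the table, 82 mm long, 5 mm thick; leave alone. Origin: near the middle of its long arm
- mug: white mug without a print, standing at the right, 81 mm in diameter, 95 mm high; leave alone. Origin: centre of the underside
- tape_roll: roll of clear packing tape lying flat behind the work, 97 mm in diameter, 45 mm high; leave alone. Origin: centre of the underside
Mind the look-alikes: they are no part of the job. There is more than one size of the collar; the job needs the middle-sized.

How it is judged:
On the way, in this order (a step that is already met when the one before it is completed fails the run):
1. with a finger pressing flush on the flat, the shaft has been turned until the flat faces the key slot (within 8 degrees) (value of joint spindle between -0.14 and 0.14 rad and contact force between the fingers and flat above 3 N), for 0.3 s.
2. the collar is held in the fingers, clear of the table (contact force between the fingers and collar above 2 N and height (world z) of collar above 0.03 m), for 0.2 s.
At the end, for the whole second after the job is handed in: the collar is on the shaft, held still by the fingers (more than 2 N), upright, its top face level with the shaft's end within 3 mm and centred on it within 3 mm, its set screw over the flat (within about 14 degrees), and the flat still facing the key slot within 11 degrees (z of collar_top in the frame of shaft_end between -0.003 and 0.003 m and horizontal distance between collar_top and shaft_end below 0.003 m and angle between collar's own z axis and vertical below 0.1 rad and x of set_screw in the frame of shaft_end below -0.018 m and angle between the x axis of collar and the x axis of shaft_end, either way round below 0.25 rad and value of joint spindle between -0.2 and 0.2 rad and contact force between the fingers and collar above 2 N and linear speed of collar below 0.02 m/s); the arm keeps its last pose, push and grip.
It fails at once if the platter, hex key, mug or tape roll is moved by more than 25 mm (distance of any of platter, hex_key, mug, tape_roll from where it was at the start of the episode above 0.025 m).
It also fails if it takes over 58 s, if anything falls off the work surface, if the arm or the gripper's body presses on something with over 40 N, if the wrist force passes 120 N, or if a joint passes its speed limit or range.

## Working session

There is one attempt and no reset: what is moved stays moved. The work goes in short steps, Python scripts to look and compute and a shell command to move; the robot and the scene stay as the last step left them, time stands still between calls to the robot, and variables do not carry over. Pictures are saved under pics/ and viewed, at most 14 in all, crops included, and the job is handed in when it is done.

```bash
mkdir -p pics; ls; cat > h.py <<'E'
import numpy as np, cv2
from plant import *
def world(cam,u,v,d,ci=None):
    c=ci or camera_info(cam); T=np.array(c["T"])
    p=np.array([(u-c["cx"])/c["fx"]*d,-(v-c["cy"])/c["fy"]*d,-d,1.])
    return (T@p)[:3]
def onz(cam,u,v,z,ci=None):
    c=ci or camera_info(cam); T=np.array(c["T"])
    r=T[:3,:3]@np.array([(u-c["cx"])/c["fx"],-(v-c["cy"])/c["fy"],-1.]); o=T[:3,3]
    return o+r*(z-o[2])/r[2]
def cloud(cam,dep,ci=None):
    c=ci or camera_info(cam); T=np.array(c["T"]); v,u=np.mgrid[:384,:512]
    P=np.stack([(u-c["cx"])/c["fx"]*dep,-(v-c["cy"])/c["fy"]*dep,-dep],-1)
    W=P@T[:3,:3].T+T[:3,3]; W[dep<=0]=np.nan
    return W
E
python3 - <<'E'
from h import *
for n in ("scene","side"):
    im,d=grab_frame(n); np.savez(f"{n}0.npz",im=im,d=d); cv2.imwrite(f"pics/{n}0.png",im)
    c=camera_info(n); print(n,{k:np.round(v,3).tolist() for k,v in c.items()})
    for t in("drive","collar","shaft_end","set_screw","key_slot","collar_top"):
        print(t,[(np.round(x["position"]).tolist(),round(x["conf"],2)) for x in pinpoint(n,t)])
a=cv2.imread("pics/scene0.png");b=cv2.imread("pics/side0.png")
print(state())
E
```

```text
pics
scene {'fx': 484.179, 'fy': 484.179, 'cx': 254.67, 'cy': 189.211, 'T': [[-0.562, 0.577, -0.593, -0.339], [-0.827, -0.392, 0.404, 0.454], [0.0, 0.717, 0.697, 1.085], [0.0, 0.0, 0.0, 1.0]]}
drive [([174.0, 269.0], 0.69)]
collar [([256.0, 208.0], 0.56)]
shaft_end [([171.0, 246.0], 0.44)]
set_screw [([257.0, 209.0], 0.47)]
key_slot [([182.0, 271.0], 0.86)]
collar_top [([257.0, 204.0], 0.61), ([347.0, 184.0], 0.37), ([182.0, 272.0], 0.36)]
side {'fx': 363.521, 'fy': 363.521, 'cx': 262.523, 'cy': 193.009, 'T': [[1.0, 0.003, -0.02, 0.488], [-0.019, 0.523, -0.852, -0.88], [0.008, 0.852, 0.523, 0.538], [0.0, 0.0, 0.0, 1.0]]}
drive [([240.0, 163.0], 0.63)]
collar [([228.0, 214.0], 0.8), ([260.0, 219.0], 0.69), ([264.0, 240.0], 0.54), ([225.0, 315.0], 0.16)]
shaft_end [([244.0, 134.0], 0.68)]
set_screw [([221.0, 216.0], 0.78), ([256.0, 217.0], 0.67), ([259.0, 236.0], 0.65), ([265.0, 230.0], 0.48)]
key_slot [([216.0, 140.0], 0.71), ([242.0, 164.0], 0.59)]
collar_top [([228.0, 205.0], 0.68), ([263.0, 232.0], 0.62), ([263.0, 214.0], 0.57)]
{'time': 0.7, 'joint_pos': array([-1.45396425e+00,  5.26752721e-02,  1.61285994e+00, -6.51257805e-07,
        1.47597768e+00, -1.19002502e-01]), 'joint_vel': array([ 2.57962709e-04,  1.21453165e-03, -4.58500752e-04,  6.92696294e-04,
        2.82623422e-05, -1.03746460e-03]), 'joint_efforts': array([-2.07381149e-04, -3.93555450e+01, -3.70368361e+01, -1.34259672e-04,
        4.74553126e-04, -4.58322788e-06]), 'tool_pos': array([ 0.14603364, -0.60770749,  0.19824288]), 'tool_rot': array([ 3.98818280e-05,  9.93055804e-01,  1.17644247e-01, -3.67447865e-07]), 'contact_force': array([-0.08118651, -0.33532411, -1.07551252]), 'ft_torque': array([ 0.00692944,  0.02679741, -0.02642536]), 'grasp_force': 0.0, 'gripper_width': 0.9981779478848414}
```

View pics/scene0.png

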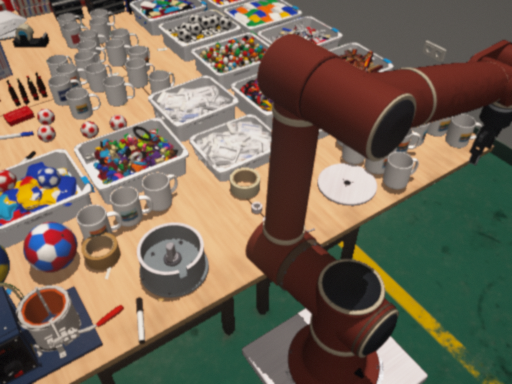

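View pics/side0.png

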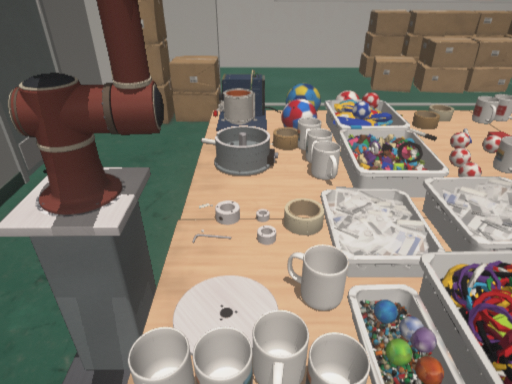

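Scene view: the drive is at (172,262). Side view: the drive is at (243,150), the ring candidates are at (228,211) big, (266,235) middle(?) and (262,215) small, and the hex key is at (212,237). Next I measure the ring sizes and confirm in an enlarged crop.

```bash
python3 - <<'E'
from h import *
z=np.load("side0.npz"); im,d=z["im"],z["d"]; W=cloud("side",d); np.save("W.npy",W)
cv2.imwrite("pics/crop1.png",cv2.resize(im[115:250,190:310],None,fx=4.4,fy=4.4,interpolation=cv2.INTER_CUBIC))
for m in masks_of("side","collar"):
    r=m["region"]; P=W[r]; P=P[~np.isnan(P[:,0])]
    top=P[P[:,2]>np.percentile(P[:,2],90)-.006]
    print(m["box"],round(m["conf"],2),"x",np.percentile(P[:,0],[2,98]).round(4),"y",np.percentile(P[:,1],[2,98]).round(4),"ztop",np.percentile(P[:,2],[5,95]).round(4),"topc",cv2.minEnclosingCircle(top[:,:2].astype(np.float32)))
for n in("scene","side"):
    z=np.load(f"{n}0.npz"); W=cloud(n,z["d"])
    for t in("drive",):
        if n=="scene": grab_frame("scene")
        for m in masks_of(n,t)[:1]:
            P=W[m["region"]]; P=P[~np.isnan(P[:,0])]
            rim=P[abs(P[:,2]-.094)<.004]; print(n,len(rim),cv2.minEnclosingCircle(rim[:,:2].astype(np.float32)), "shaft z max",P[:,2].max())
            c=np.median(rim[:,:2],0)
            s=P[P[:,2]>.099]; print("shaft",s.mean(0),len(s))
E
```

```text
[216.1, 197.3, 23.3, 27.3] 0.66 x [0.3898 0.4474] y [-0.1541 -0.0903] ztop [-0.0002  0.0332] topc ((0.4162410795688629, -0.1250745952129364), 0.0315389521420002)
[254.8, 225.7, 17.6, 18.9] 0.62 x [0.494  0.5307] y [-0.2324 -0.1952] ztop [0.0044 0.0242] topc ((0.5131367444992065, -0.21179300546646118), 0.021153921261429787)
[259.6, 209.3, 10.2, 14.0] 0.43 x [0.4897 0.52  ] y [-0.1446 -0.1144] ztop [0.0011 0.0181] topc ((0.5062150955200195, -0.1284288465976715), 0.017478058114647865)
scene 570 ((0.44770246744155884, 0.1864529550075531), 0.08803410828113556) shaft z max 0.1072024273721105
shaft [0.44290239 0.18645563 0.1017703 ] 54
side 282 ((0.44905251264572144, 0.1857762485742569), 0.08871261030435562) shaft z max 0.10292403890806479
shaft [0.44819193 0.18457973 0.10039103] 17
```

View pics/crop1.png

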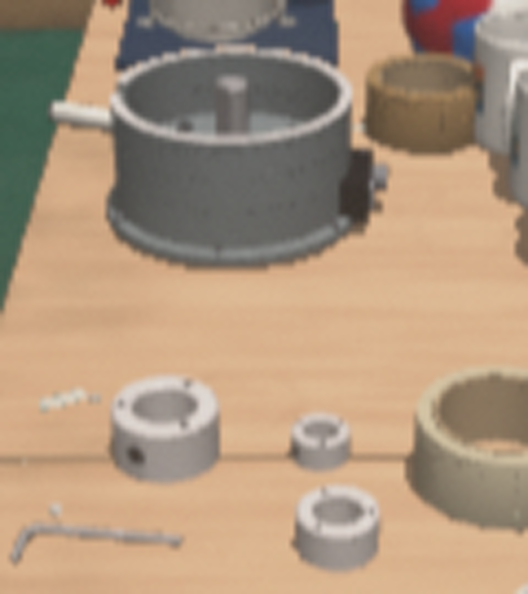

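The three rings measure about 60, 43 and 33 mm. At side (266,235) is the middle one, about 43 mm across and 24 mm high, at world (0.513,-0.212). The others at (228,211) and (262,215) are look-alikes. Drive is at about (0.447,0.186). I move over the collar for a close look.

```bash
python3 -m handwheel '[[[0.026,0.028,0.009,0,0,0],[0.026,0.028,0.009,0,0,0],[0.026,0.028,0.009,0,0,0],[0.026,0.028,0.009,0,0,0],[0.026,0.028,0.009,0,0,0],[0.026,0.028,0.009,0,0,0],[0.026,0.028,0.009,0,0,0],[0.026,0.028,0.009,0,0,0],[0.026,0.028,0.009,0,0,0],[0.026,0.028,0.009,0,0,0],[0.026,0.028,0.009,0,0,0],[0.026,0.028,0.009,0,0,0],[0.026,0.028,0.009,0,0,0],[0.026,0.028,0,0,0,0],[0,0,0,0,0,0]]]'
python3 - <<'E'
from h import *
c=camera_info("wrist"); im,d=grab_frame("wrist"); print(np.round(c["T"],3).tolist(),c["fx"])
W=cloud("wrist",d,c); np.savez("w1.npz",im=im,d=d,W=W)
for m in masks_of("wrist","collar"):
    P=W[m["region"]]; P=P[~np.isnan(P[:,0])]
    top=P[P[:,2]>np.percentile(P[:,2],80)-.005]
    print(np.round(m["box"]),round(m["conf"],2),"z",np.percentile(P[:,2],[5,50,95]).round(4),"top",cv2.minEnclosingCircle(top[:,:2].astype(np.float32)))
for p in pinpoint("wrist","set_screw"): print(p, onz("wrist",*p["position"],.012,c).round(4))
cv2.imwrite("pics/w1.png",cv2.resize(im,(800,600)))
E
```

```text
time: 2.15
tool_pos: [0.5135, -0.2111, 0.3161]
tool_rot: [-0.001, 0.993, 0.121, 0.002]
contact_force: [0.2, 0.2, 0.2]
gripper_width: 0.999
grasp_force: 0.0
[[0.24, 0.938, 0.25, 0.577], [-0.971, 0.232, 0.06, -0.196], [-0.002, -0.257, 0.966, 0.492], [0.0, 0.0, 0.0, 1.0]] 333.2158173870156
[192. 130.  27.  28.] 0.85 z [0.0007 0.0177 0.0194] top ((0.5061501264572144, -0.12906737625598907), 0.01683720573782921)
[168. 174.  44.  53.] 0.79 z [0.0034 0.0325 0.0343] top ((0.4174254238605499, -0.12582099437713623), 0.03092036210000515)
[246. 134.  28.  34.] 0.77 z [0.0006 0.0233 0.025 ] top ((0.5136681199073792, -0.212051659822464), 0.021956367418169975)
[328. 172. 122. 110.] 0.5 z [0.0071 0.0086 0.0101] top ((0.4622463285923004, -0.38335636258125305), 0.1513495147228241)
{'position': [258.4, 167.5], 'conf': 0.75} [ 0.4888 -0.213   0.012 ]
{'position': [208.5, 156.8], 'conf': 0.71} [ 0.4867 -0.1391  0.012 ]
{'position': [204.1, 214.7], 'conf': 0.68} [ 0.3984 -0.1503  0.012 ]
{'position': [259.3, 151.4], 'conf': 0.6} [ 0.512  -0.2086  0.012 ]
{'position': [385.1, 231.3], 'conf': 0.59} [ 0.439  -0.4256  0.012 ]
```

View pics/w1.png

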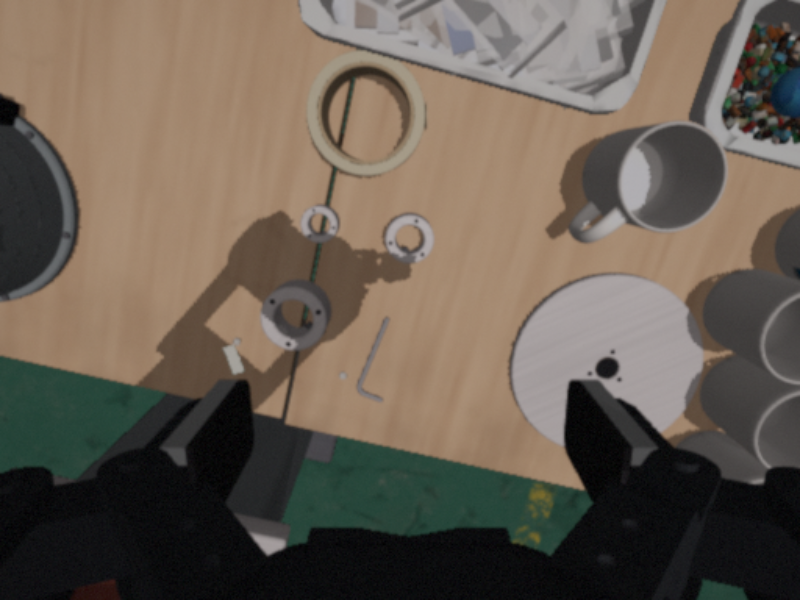

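The middle ring is at (408,238) in the upscaled wrist picture, between the small one (320,223) and the big one (296,315). Its screw is hinted at the lower edge, towards world -x. On to the drive.

```bash
python3 -m handwheel '[[[-0.002,0.04,-0.005,0,0,0],[-0.002,0.04,-0.005,0,0,0],[-0.002,0.04,-0.005,0,0,0],[-0.002,0.04,-0.005,0,0,0],[-0.002,0.04,-0.005,0,0,0],[-0.002,0.04,-0.005,0,0,0],[-0.002,0.04,-0.005,0,0,0],[-0.002,0.04,-0.005,0,0,0],[-0.002,0.04,-0.005,0,0,0],[-0.002,0.035,-0.005,0,0,0],[0,0,0,0,0,0],[0,0,0,0,0,0]]]'
python3 - <<'E'
from h import *
c=camera_info("wrist"); im,d=grab_frame("wrist")
W=cloud("wrist",d,c); np.savez("w2.npz",im=im,d=d,W=W)
for t in ("key_slot","shaft_end","drive","flat"):
    for p in pinpoint("wrist",t)[:2]:
        z={"key_slot":.09,"shaft_end":.102}.get(t,0); print(t,p, onz("wrist",*p["position"],z,c).round(4))
m=masks_of("wrist","drive")[0]; print(m["box"],m["conf"])
P=W.reshape(-1,3); P=P[~np.isnan(P[:,0])]; P=P[np.hypot(P[:,0]-.447,P[:,1]-.186)<.1]
r=P[abs(P[:,2]-.094)<.003]; 
A=np.c_[2*r[:,:2],np.ones(len(r))]; b=(r[:,:2]**2).sum(1); s=np.linalg.lstsq(A,b,rcond=None)[0]; print("rim fit",s[:2],len(r), np.sqrt(s[2]+s[:2]@s[:2]))
ce=s[:2]; a=np.degrees(np.arctan2(r[:,1]-ce[1],r[:,0]-ce[0]))%360
h=np.histogram(a,72,(0,360))[0]; print(h)
t=P[(P[:,2]>.098)&(np.hypot(*(P[:,:2]-ce).T)<.03)]; print("shaft",cv2.minEnclosingCircle(t[:,:2].astype(np.float32)),len(t))
u0,v0=[int(x) for x in pinpoint("wrist","shaft_end")[0]["position"]]
cv2.imwrite("pics/w2.png",cv2.resize(im[max(v0-110,0):v0+110,max(u0-130,0):u0+130],None,fx=3,fy=2.7 and 3,interpolation=cv2.INTER_CUBIC)[:600,:800]); print(u0,v0)
E
```

```text
time: 3.3
tool_pos: [0.4895, 0.1793, 0.2645]
tool_rot: [0.0, 0.993, 0.118, -0.001]
contact_force: [-0.8, -0.6, -0.1]
gripper_width: 1.004
grasp_force: 0.0
key_slot {'position': [224.9, 267.7], 'conf': 0.79} [0.3642 0.1919 0.09  ]
shaft_end {'position': [246.7, 207.0], 'conf': 0.63} [0.4458 0.1842 0.102 ]
drive {'position': [250.8, 181.5], 'conf': 0.71} [0.4499 0.1839 0.    ]
[169.2, 95.3, 158.0, 182.1] 0.94
rim fit [0.44820286 0.18468104] 3744 0.08154943977464604
[61 59 58 67 58 60 60 58 61 58 60 59 58 58 56 56 56 55 58 50 49 57 54 53
 55 52 55 50 50 51 52 54 51 23  0  0 23 52 47 49 51 50 50 48 50 51 48 50
 52 50 50 48 54 51 50 53 51 51 53 53 54 55 58 56 56 55 57 57 58 62 58 61]
shaft ((0.4480747580528259, 0.18489474058151245), 0.012248526327311993) 348
246 207
```

View pics/w2.png

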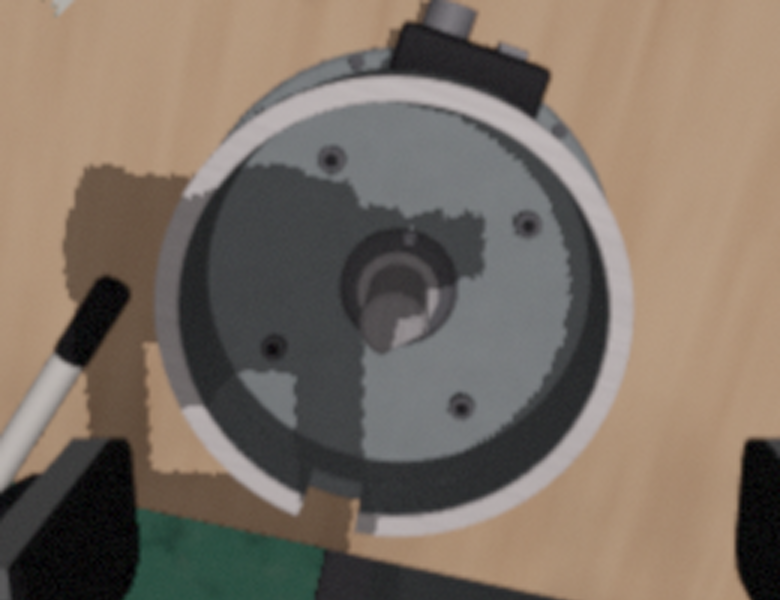

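```bash
python3 - <<'E'
from h import *
z=np.load("w2.npz"); W=z["W"]; im=z["im"]; c=camera_info("wrist")
P=W.reshape(-1,3); P=P[~np.isnan(P[:,0])]
ce=np.array([.4481,.1848])
q=P[:,:2]-ce
for lo in (.0985,.093):
    t=q[(P[:,2]>lo)&(np.hypot(*q.T)<.02)]
    print(len(t),[(a,round(1000*np.percentile(t@[np.cos(np.radians(a)),np.sin(np.radians(a))],99),1)) for a in range(0,360,15)])
s=(P[:,2]>.06)&(P[:,2]<.097)&(np.hypot(*q.T)<.016)
for p in P[s][::2]: print((1000*np.r_[p[:2]-ce,p[2]]).round(1).tolist(),end=" ")
cv2.imwrite("pics/w3.png",cv2.resize(im[180:230,215:280],None,fx=12,fy=12,interpolation=cv2.INTER_CUBIC))
E
```

```text
342 [(0, np.float64(11.3)), (15, np.float64(11.3)), (30, np.float64(11.2)), (45, np.float64(11.1)), (60, np.float64(11.0)), (75, np.float64(10.9)), (90, np.float64(11.0)), (105, np.float64(11.4)), (120, np.float64(11.2)), (135, np.float64(11.3)), (150, np.float64(11.1)), (165, np.float64(11.0)), (180, np.float64(10.5)), (195, np.float64(9.3)), (210, np.float64(8.1)), (225, np.float64(8.2)), (240, np.float64(9.3)), (255, np.float64(10.5)), (270, np.float64(11.3)), (285, np.float64(11.1)), (300, np.float64(11.5)), (315, np.float64(11.1)), (330, np.float64(11.1)), (345, np.float64(11.3))]
376 [(0, np.float64(11.7)), (15, np.float64(11.7)), (30, np.float64(11.6)), (45, np.float64(11.4)), (60, np.float64(11.4)), (75, np.float64(11.3)), (90, np.float64(11.2)), (105, np.float64(11.4)), (120, np.float64(11.1)), (135, np.float64(11.3)), (150, np.float64(11.1)), (165, np.float64(10.9)), (180, np.float64(10.4)), (195, np.float64(9.3)), (210, np.float64(8.0)), (225, np.float64(8.1)), (240, np.float64(9.3)), (255, np.float64(10.5)), (270, np.float64(11.4)), (285, np.float64(12.0)), (300, np.float
[... 950 characters left out ...]
, 71.8] [4.0, 11.1, 73.5] [7.5, 8.9, 84.4] [9.5, 6.8, 90.0] [10.9, 4.7, 93.2] [11.4, 2.6, 93.0] [11.8, 0.5, 92.6] [11.4, -1.7, 89.2] [11.1, -3.9, 86.3] [9.7, -6.4, 79.2] [7.9, -9.0, 70.4] [6.7, 9.7, 86.5] [8.8, 7.6, 92.2] [10.2, 5.5, 95.2] [11.5, 1.4, 96.6] [11.8, -0.7, 95.7] [11.4, -2.9, 92.3] [10.5, -5.2, 87.0] [9.3, -7.7, 80.9] [5.4, -10.7, 64.2] [5.1, 10.5, 85.5] [8.1, 8.4, 94.5] [11.2, -3.0, 95.9] [10.5, -5.3, 91.4] [8.9, -7.8, 83.4] [4.8, -10.9, 66.3] [5.7, 10.3, 91.6] [10.7, -4.3, 97.0] [9.8, -6.6, 91.7] [7.2, -9.3, 80.3] [3.7, 11.1, 89.5] [10.0, -6.7, 96.4] [7.4, -9.3, 85.1] [4.4, 10.8, 95.5] [7.1, -9.4, 88.2] [2.5, 11.6, 93.7] [4.5, -11.1, 82.0] [4.1, -11.2, 84.6] [4.3, -11.3, 93.1]
```

View pics/w3.png

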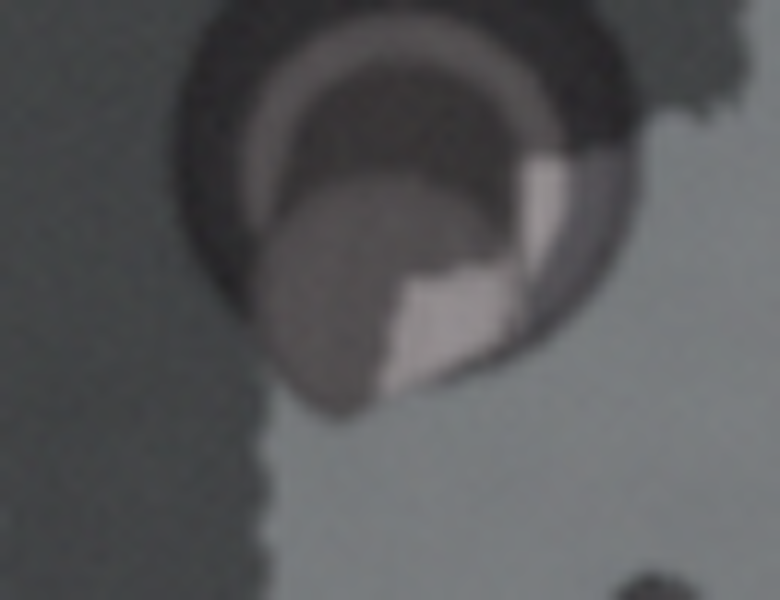

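Slot direction 175° (the rim gap and the detected key_slot agree), shaft axis at (0.4482,0.1848), flat facing about 217.5° (8.0 mm extent there, and in the crop the straight edge at lower right, (450,380)). I need to turn it −42.5°. I use tool yaw 127.5° and the pinch centre at (0.4498,0.186).

```bash
python3 -m handwheel '[[[-0.0025,0.0004,-0.004,0,0,7.12],[-0.0025,0.0004,-0.004,0,0,7.12],[-0.0025,0.0004,-0.004,0,0,7.12],[-0.0025,0.0004,-0.004,0,0,7.12],[-0.0025,0.0004,-0.004,0,0,7.12],[-0.0025,0.0004,-0.004,0,0,7.12],[-0.0025,0.0004,-0.004,0,0,7.12],[-0.0025,0.0004,-0.004,0,0,7.12],[-0.0025,0.0004,-0.004,0,0,7.12],[-0.0025,0.0004,-0.004,0,0,7.12],[-0.0025,0.0004,-0.004,0,0,7.12],[-0.0025,0.0004,-0.004,0,0,7.12],[-0.0025,0.0004,-0.004,0,0,7.12],[-0.0025,0.0004,-0.004,0,0,7.12],[-0.0025,0.0004,-0.004,0,0,7.12],[-0.0025,0.0004,-0.004,0,0,7.12],[0,0,0,0,0,0],[0,0,0,0,0,0],[0,0,0,0,0,0]]]'
cat > yaw.py <<'E'
from h import *
from scipy.spatial.transform import Rotation as R
s=state(); q=s["tool_rot"]; M=R.from_quat([q[1],q[2],q[3],q[0]]).as_matrix()
print("t",round(s["time"],2),"pos",s["tool_pos"].round(4),"yaw",np.degrees(np.arctan2(M[1,0],M[0,0])).round(2),"z",M[:,2].round(4),"F",s["contact_force"].round(1),"T",s["ft_torque"].round(2),"w",round(s["gripper_width"],3),"g",round(s["grasp_force"],1),"j",s["joint_pos"].round(2))
E
python3 yaw.py
```

```text
time: 5.23
tool_pos: [0.4504, 0.1854, 0.2016]
tool_rot: [0.0, 0.444, 0.896, 0.0]
contact_force: [0.6, -0.0, -0.1]
gripper_width: 0.998
grasp_force: 0.0
t 5.23 pos [0.4504 0.1854 0.2016] yaw 127.25 z [ 7.e-04  1.e-04 -1.e+00] F [ 0.6 -0.  -0.1] T [-0.03  0.01 -0.04] w 0.998 g 0.0 j [ 0.24 -0.29  1.92 -0.    1.51 -0.41]
```

```bash
python3 -m handwheel '[[[-0.0005,0.0005,-0.0226,0,0,0],[0,0,-0.0226,0,0,0],[0,0,-0.0226,0,0,0],[0,0,-0.0226,0,0,0],[0,0,-0.0226,0,0,0],[0,0,-0.0226,0,0,0],[0,0,0,0,0,0],[0,0,0,0,0,0],[0,0,0,0,0,0]]]'; python3 yaw.py|cut -c1-90
python3 -m handwheel '[[[0,0,0,0,0,0],[0,0,0,0,0,0],[0,0,0,0,0,0],[0,0,0,0,0,0],[0,0,0,0,0,0],[0,0,0,0,0,0],[0,0,0,0,0,0],[0,0,0,0,0,0],[0,0,0,0,0,0],[0,0,0,0,0,0]]]' 0; python3 yaw.py
```

```text
time: 5.98
tool_pos: [0.4507, 0.1864, 0.0672]
tool_rot: [0.001, 0.443, 0.896, 0.001]
contact_force: [1.2, 0.6, -0.7]
gripper_width: 0.996
grasp_force: 0.0
t 5.98 pos [0.4507 0.1864 0.0672] yaw 127.38 z [ 2.2e-03  6.0e-04 -1.0e+00] F [ 1.2  0.6 -
time: 6.82
tool_pos: [0.4492, 0.1859, 0.0663]
tool_rot: [-0.0, 0.443, 0.897, -0.001]
contact_force: [-3.3, -2.3, 5.2]
gripper_width: 0.171
grasp_force: 58.5
t 6.82 pos [0.4492 0.1859 0.0663] yaw 127.44 z [-1.1e-03 -9.0e-04 -1.0e+00] F [-3.3 -2.3  5.2] T [-0.33  0.67  0.  ] w 0.171 g 58.5 j [ 0.24 -0.16  2.05 -0.    1.26 -0.41]
```

Gripped at 58 N. Now I turn −42.4° about the shaft.

```bash
python3 -m handwheel '[[[0.0001,-0.0001,0,0,0,-4.25],[0.0001,-0.0001,0,0,0,-4.25],[0.0001,-0.0001,0,0,0,-4.25],[0.0001,-0.0001,0,0,0,-4.25],[0,-0.0001,0,0,0,-4.25],[0,-0.0002,0,0,0,-4.25],[0,-0.0002,0,0,0,-4.25],[0,-0.0002,0,0,0,-4.25],[0,-0.0002,0,0,0,-4.25],[0,-0.0002,0,0,0,-4.25],[0,0,0,0,0,0],[0,0,0,0,0,0],[0,0,0,0,0,0],[0,0,0,0,0,0],[0,0,0,0,0,0],[0,0,0,0,0,0]]]'; python3 yaw.py
python3 - <<'E'
from h import *
c=camera_info("wrist"); im,d=grab_frame("wrist"); W=cloud("wrist",d,c); np.savez("w4.npz",im=im,W=W)
cv2.imwrite("pics/w4.png",im)
E
```

```text
time: 8.15
tool_pos: [0.4493, 0.1847, 0.0663]
tool_rot: [-0.001, 0.738, 0.675, -0.001]
contact_force: [-5.3, -1.5, 7.8]
gripper_width: 0.179
grasp_force: 58.7
t 8.15 pos [0.4493 0.1847 0.0663] yaw 84.93 z [-2.1e-03 -4.0e-04 -1.0e+00] F [-5.3 -1.5  7.8] T [-0.18  0.85 -0.03] w 0.179 g 58.7 j [ 0.24 -0.16  2.05  0.    1.26  0.32]
```

View pics/w4.png

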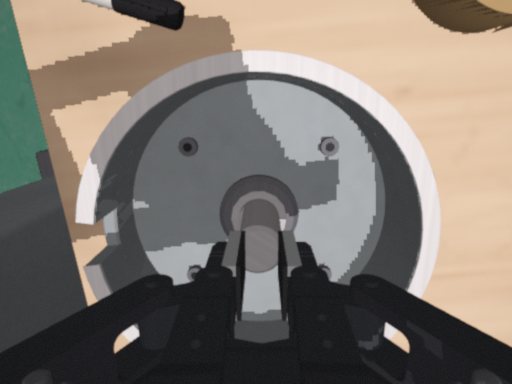

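The picture shows the fingers pinching the shaft at (262,240), with the slot at left (100,240), in line with the left finger. Next I release, rise and check.

```bash
python3 -m handwheel '[[[0,0,0,0,0,0],[0,0,0,0,0,0],[0,0,0,0,0,0],[0,0,0,0,0,0],[0,0,0,0,0,0],[0,0,0.025,0,0,0],[0,0,0.03,0,0,0],[0,0,0.03,0,0,0],[0.003,0,0.03,0,0,-7],[0.003,0,0.03,0,0,-7],[0.003,0,0.02,0,0,-7],[0.003,0,0.02,0,0,-7],[0.003,0,0,0,0,-7],[0.003,0,0,0,0,-7],[0.003,0,0,0,0,-7],[0.003,0,0,0,0,-7],[0.003,0,0,0,0,-7],[0.003,0,0,0,0,-7],[0.003,0,0,0,0,-7],[0.003,0,0,0,0,-7]]]' 1
python3 -m handwheel '[[[0,0,0,0,0,0],[0,0,0,0,0,0],[0,0,0,0,0,0]]]'
python3 yaw.py
cat > flat.py <<'E'
from h import *
c=camera_info("wrist"); im,d=grab_frame("wrist"); W=cloud("wrist",d,c)
P=W.reshape(-1,3); P=P[~np.isnan(P[:,0])]; P=P[np.hypot(P[:,0]-.4482,P[:,1]-.1847)<.1]
r=P[abs(P[:,2]-.094)<.003][:,:2]
A=np.c_[2*r,np.ones(len(r))]; s=np.linalg.lstsq(A,(r**2).sum(1),rcond=None)[0]; ce=s[:2]; print("axis",ce)
a=np.degrees(np.arctan2(*(r-ce).T[::-1]))%360; aa=np.sort(a); g=np.diff(aa); i=g.argmax(); print("slot",(aa[i]+aa[i+1])/2,g[i])
q=P[:,:2]-ce; t=q[(P[:,2]>.0985)&(np.hypot(*q.T)<.02)]
from scipy.optimize import least_squares
A=np.arange(0,360,5); S=np.array([1000*np.percentile(t@[np.cos(np.radians(x)),np.sin(np.radians(x))],99) for x in A])
# flat direction: antisymmetric part of extents via deficit-weighted mean
D=np.clip(10.9-S,0,None); D[D<.4]=0; th=np.degrees(np.angle((D*np.exp(1j*np.radians(A))).sum()))%360
print("flat dir",th,"min ext",S.min(),"center",cv2.minEnclosingCircle(t.astype(np.float32)))
E
python3 flat.py
```

```text
time: 9.87
tool_pos: [0.4861, 0.1847, 0.2505]
tool_rot: [0.0, 1.0, 0.005, -0.0]
contact_force: [-0.3, 0.4, -0.2]
gripper_width: 0.996
grasp_force: 0.0
time: 10.12
tool_pos: [0.4858, 0.1847, 0.2505]
tool_rot: [-0.0, 1.0, 0.009, -0.0]
contact_force: [0.8, 0.0, 0.2]
gripper_width: 1.001
grasp_force: 0.0
t 10.12 pos [0.4858 0.1847 0.2505] yaw 1.08 z [-2.e-04  0.e+00 -1.e+00] F [0.8 0.  0.2] T [ 0.03  0.03 -0.01] w 1.001 g 0.0 j [ 0.22 -0.23  1.79  0.    1.58  1.77]
axis [0.44813928 0.18450155]
slot 175.09484277753623 15.75826205767379
flat dir 180.12806368295858 min ext 7.989621285493251 center ((8.94519398570992e-05, 0.00020896144269499928), 0.012085390277206898)
```

```bash
cat > fit.py <<'E'
from h import *
from scipy.optimize import minimize
def fit(W,ce,th0):
    P=W[...,:2]-ce; Z=W[...,2]; near=np.hypot(P[...,0],P[...,1])<.02
    near&=~np.isnan(Z); lab=(Z[near]>.0975).astype(float); Q=1000*P[near]
    def cost(p):
        x,y,r,t,d=p; q=Q-[x,y]; n=np.array([np.cos(t),np.sin(t)])
        sd=np.minimum(r-np.hypot(*q.T),d-q@n); m=1/(1+np.exp(-sd/.3)); return ((m-lab)**2).sum()
    b=min((minimize(cost,[0,0,11,np.radians(a),8],method="Nelder-Mead",options=dict(maxiter=3000,xatol=1e-4,fatol=1e-4)) for a in np.arange(th0-30,th0+31,10)),key=lambda b:b.fun)
    return np.degrees(b.x[3])%360,b.x.round(2),b.fun
if __name__=="__main__":
    ce=np.array([.4482,.1847])
    print(fit(np.load("w2.npz")["W"],ce,217))
    c=camera_info("wrist")
    im,d=grab_frame("wrist"); print(fit(cloud("wrist",d,c),ce,178))
E
python3 fit.py
```

```text
(np.float64(261.4713136348455), array([-1.07000e+00, -9.00000e-02,  1.19700e+01,  9.25300e+01,
        3.70014e+03]), np.float64(26.009372840646698))
(np.float64(274.9307156077625), array([-1.01000e+00, -1.40000e-01,  1.18900e+01,  4.25000e+01,
        2.10386e+03]), np.float64(27.455785907575795))
```

```bash
cat > fit2.py <<'E'
from fit import *
c=camera_info("wrist"); im,d=grab_frame("wrist"); W=cloud("wrist",d,c)
T=np.array(c["T"]); o=T[:3,3]; k=(.1015-o[2])/(W[...,2]-o[2]); V=o+(W-o)*k[...,None]
# keep true z as label, ray positions on the z=.1015 plane; side-wall pixels (z .06-.0975) dropped
Z=W[...,2].copy(); Z[(Z>.06)&(Z<.0975)]=np.nan; V[...,2]=Z
print(fit(V,np.array([.4482,.1847]),178))
E
python3 fit2.py
```

```text
(np.float64(175.4116970523958), array([ 0.75, -0.04, 12.08,  3.06,  8.63]), np.float64(6.036608691365016))
```

The flat is at 175.4°, matching the slot at 175.1° — step 1 is done. On to the collar.

```bash
python3 -m handwheel '[[[0.005,-0.04,-0.002,0,0,-0.5],[0.005,-0.04,-0.002,0,0,-0.5],[0.005,-0.04,-0.005,0,0,0],[0.005,-0.04,-0.01,0,0,0],[0.005,-0.04,-0.01,0,0,0],[0.005,-0.04,-0.01,0,0,0],[0.005,-0.04,-0.01,0,0,0],[0.005,-0.04,-0.01,0,0,0],[0.005,-0.04,-0.01,0,0,0],[0.005,-0.037,-0.01,0,0,0],[0,0,-0.01,0,0,0],[0,0,0,0,0,0],[0,0,0,0,0,0],[0,0,0,0,0,0]]]'
python3 yaw.py
python3 - <<'E'
from h import *
c=camera_info("wrist"); im,d=grab_frame("wrist"); W=cloud("wrist",d,c); np.savez("w5.npz",im=im,W=W)
P=W.reshape(-1,3); P=P[~np.isnan(P[:,0])]; P=P[np.hypot(P[:,0]-.5137,P[:,1]+.2118)<.035]
t=P[abs(P[:,2]-.024)<.004]; (cx,cy),r=cv2.minEnclosingCircle(t[:,:2].astype(np.float32)); print("collar",cx,cy,r,np.median(t[:,2]),t[:,:2].mean(0))
for p in pinpoint("wrist","set_screw"):
    w=onz("wrist",*p["position"],.012,c); print(np.round(p["position"]),round(p["conf"],2),w.round(4),np.degrees(np.arctan2(w[1]-cy,w[0]-cx))%360,np.hypot(w[1]-cy,w[0]-cx))
T=np.array(c["T"]); q=T[:3,:3].T@(np.array([cx,cy,.02])-T[:3,3]); u=int(c["cx"]-c["fx"]*q[0]/q[2]); v=int(c["cy"]+c["fy"]*q[1]/q[2]); print(u,v)
cv2.imwrite("pics/w5.png",cv2.resize(im[v-45:v+45,u-60:u+60],None,fx=6,fy=6,interpolation=cv2.INTER_CUBIC))
E
```

```text
time: 11.43
tool_pos: [0.5361, -0.2114, 0.1622]
tool_rot: [0.0, 1.0, 0.0, 0.0]
contact_force: [-0.3, -0.4, 1.0]
gripper_width: 1.0
grasp_force: 0.0
t 11.43 pos [ 0.5361 -0.2114  0.1622] yaw 0.01 z [ 6.e-04 -0.e+00 -1.e+00] F [-0.3 -0.4  1. ] T [-0.01 -0.01  0.03] w 1.0 g 0.0 j [-0.5  -0.04  1.77  0.    1.41  1.07]
collar 0.5135536789894104 -0.2121555656194687 0.02216939814388752 0.02364019402516848 [ 0.51413023 -0.21224789]
[261. 216.] 0.92 [ 0.4887 -0.2113  0.012 ] 178.05961057343507 0.024829606086291006
[205. 294.] 0.84 [ 0.3987 -0.1503  0.012 ] 151.70867712659177 0.13047843172591594
[189. 216.] 0.76 [ 0.4894 -0.1374  0.012 ] 107.90698623467622 0.07861194166097635
261 195
```

View pics/w5.png

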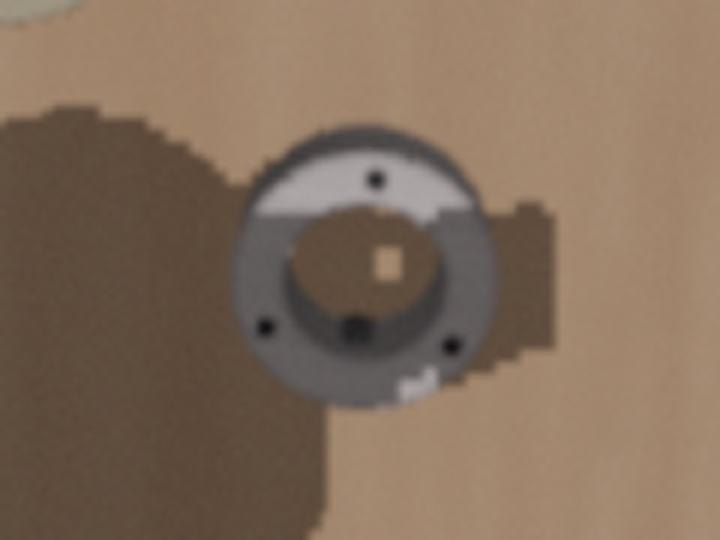

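```bash
python3 - <<'E'
from h import *
c=camera_info("wrist"); ctr=np.array([.5136,-.2122])
for n,p,z in (("tip",(357,328),.012),("d1",(375,180),.024),("d2",(265,327),.024),("d3",(452,345),.024)):
    w=onz("wrist",201+p[0]/6-.4,150+p[1]/6-.4,z,c)[:2]-ctr; print(n,(w*1000).round(1),np.degrees(np.arctan2(w[1],w[0]))%360,np.hypot(*w)*1000)
E
```

```text
tip [-11.3   1.5] 172.65027169047895 11.424828048065336
d1 [17.2 -1.5] 355.07095727252863 17.297513872609155
d2 [-7.5 16.5] 114.41766641363601 18.160443880347863
d3 [-10.6 -14.2] 233.31525519142377 17.730342571562012
```

The screw tip is in the bore at crop (357,328), giving 173–178°. The three dots at (375,180), (265,327) and (452,345) give 174.3°. So it is already nearly aligned with the flat (175.4°). I grasp across it, at yaw −5.5°.

```bash
python3 -m handwheel '[[[-0.0225,-0.0008,-0.02,0,0,-5.5],[0,0,-0.02,0,0,0],[0,0,-0.025,0,0,0],[0,0,-0.025,0,0,0],[0,0,-0.025,0,0,0],[0,0,-0.02,0,0,0],[0,0,-0.014,0,0,0],[0,0,-0.01,0,0,0],[0,0,0,0,0,0],[0,0,0,0,0,0],[0,0,0,0,0,0]]]' 0.85; python3 yaw.py|cut -c1-120
python3 -m handwheel '[[[0,0,0,0,0,0],[0,0,0,0,0,0],[0,0,0,0,0,0],[0,0,0,0,0,0],[0,0,0,0,0,0],[0,0,0,0,0,0],[0,0,0,0,0,0],[0,0,0,0,0,0]]]' 0; python3 yaw.py
```

```text
time: 12.45
tool_pos: [0.5146, -0.2134, 0.0042]
tool_rot: [0.001, 0.999, -0.048, 0.001]
contact_force: [-1.0, -0.3, -0.1]
gripper_width: 0.852
grasp_force: 0.0
t 12.45 pos [ 0.5146 -0.2134  0.0042] yaw -5.54 z [ 0.0024 -0.0013 -1.    ] F [-1.  -0.3 -0.1] T [ 0.01  0.05 -0.01] w 0
time: 13.12
tool_pos: [0.5133, -0.2131, 0.0025]
tool_rot: [-0.0, 0.999, -0.049, -0.0]
contact_force: [-0.1, 0.3, -0.4]
gripper_width: -0.001
grasp_force: 0.0
t 13.12 pos [ 0.5133 -0.2131  0.0025] yaw -5.57 z [-1.e-04  1.e-04 -1.e+00] F [-0.1  0.3 -0.4] T [ 0.   -0.06  0.02] w -0.001 g 0.0 j [-0.53  0.1   1.92  0.    1.13  1.14]
```

The gripper shut with nothing in it. I look.

```bash
python3 - <<'E'
from h import *
im,d=grab_frame("side"); W=cloud("side",d)
im2,_=grab_frame("wrist")
a=cv2.resize(im[175:265,195:305],(440,360),interpolation=cv2.INTER_CUBIC); b=cv2.resize(im2,(400,300))
o=np.zeros((360,800,3),np.uint8); o[:,:400]=a[:,:400]; o[:300,400:]=b; cv2.imwrite("pics/w6.png",o)
E
```

```text
(no output)
```

View pics/w6.png

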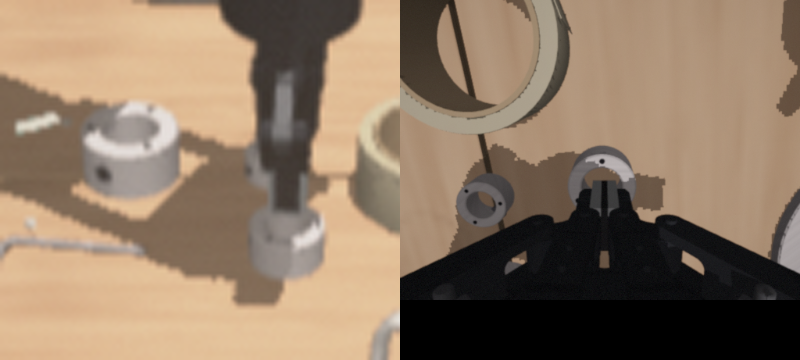

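The side crop shows the fingers shut inside or over the bore of the collar at (288,235). The collar is still standing in place and upright. I raise, open, and re-measure before a stepwise retry.

```bash
python3 -m handwheel '[[[0,0,0.015,0,0,0],[0,0,0.02,0,0,0],[0,0,0.035,0,0,0],[0,0,0.04,0,0,0],[0.02,0,0.04,0,0,0],[0,0,0,0,0,0],[0,0,0,0,0,0],[0,0,0,0,0,0],[0,0,0,0,0,0]]]' 0
python3 -m handwheel '[[[0,0,0,0,0,0],[0,0,0,0,0,0],[0,0,0,0,0,0],[0,0,0,0,0,0],[0,0,0,0,0,0],[0,0,0,0,0,0]]]' 0.85
python3 yaw.py
cat > col.py <<'E'
from h import *
c=camera_info("wrist"); im,d=grab_frame("wrist"); W=cloud("wrist",d,c); np.savez("w7.npz",im=im,W=W)
P=W.reshape(-1,3); P=P[~np.isnan(P[:,0])]; P=P[np.hypot(P[:,0]-.5137,P[:,1]+.2118)<.04]
for lo,hi in((.020,.028),(.028,.2)):
    t=P[(P[:,2]>lo)&(P[:,2]<hi)]; print(len(t), len(t) and (cv2.minEnclosingCircle(t[:,:2].astype(np.float32)),np.median(t[:,2])))
for p in pinpoint("wrist","set_screw"):
    w=onz("wrist",*p["position"],.012,c); print(np.round(p["position"]),round(p["conf"],2),w.round(4))
cv2.imwrite("pics/w7.png",im)
E
python3 col.py
```

```text
time: 13.97
tool_pos: [0.5308, -0.2124, 0.1477]
tool_rot: [-0.001, 0.999, -0.049, -0.002]
contact_force: [-0.1, -0.1, 0.9]
gripper_width: -0.002
grasp_force: 0.0
time: 14.47
tool_pos: [0.532, -0.2131, 0.1498]
tool_rot: [-0.0, 0.999, -0.049, -0.0]
contact_force: [-0.5, -0.3, -1.0]
gripper_width: 0.839
grasp_force: 0.0
t 14.47 pos [ 0.532  -0.2131  0.1498] yaw -5.57 z [-1.e-04  0.e+00 -1.e+00] F [-0.5 -0.3 -1. ] T [-0.04 -0.01 -0.05] w 0.839 g 0.0 j [-0.51 -0.04  1.78 -0.    1.39  1.16]
1101 (((0.5133811235427856, -0.2122727334499359), 0.022253714501857758), np.float64(0.023699866295664063))
231 (((0.5259937047958374, -0.21327131986618042), 0.036650341004133224), np.float64(0.195956562756997))
[217. 303.] 0.89 [ 0.396  -0.1529  0.012 ]
[188. 224.] 0.84 [ 0.4881 -0.1353  0.012 ]
[261. 214.] 0.55 [ 0.4921 -0.2095  0.012 ]
```

```bash
python3 - <<'E'
from h import *
W=np.load("w7.npz")["W"]; Z=W[...,2]
m=(Z>.06)&(Z<.3)&(np.hypot(W[...,0]-.532,W[...,1]+.2131)<.09)
P=W[m]; dy=P[:,1]+.2131
for s in(1,-1):
    Q=P[dy*s>0]; i=np.argsort(Q[:,2])[:400:40]; print((1000*(Q[i]-[.532,-.2131,.1498])).round(0).tolist())
E
```

```text
[[10.0, 35.0, 41.0], [1.0, 35.0, 43.0], [5.0, 35.0, 44.0], [13.0, 34.0, 46.0], [12.0, 34.0, 47.0], [15.0, 34.0, 47.0], [15.0, 36.0, 48.0], [15.0, 38.0, 49.0], [12.0, 46.0, 50.0], [3.0, 35.0, 50.0]]
[[2.0, -37.0, 40.0], [-13.0, -36.0, 43.0], [5.0, -37.0, 44.0], [-15.0, -35.0, 45.0], [0.0, -37.0, 46.0], [3.0, -37.0, 48.0], [2.0, -37.0, 48.0], [8.0, -41.0, 49.0], [7.0, -38.0, 50.0], [7.0, -42.0, 50.0]]
```

View pics/w7.png

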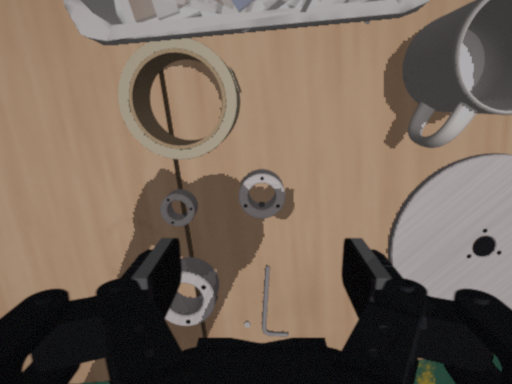

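```bash
python3 - <<'E'
from h import *
W=np.load("w4.npz")["W"]; t=np.array([.4493,.1847,.0663])
for r in range(205,300,8):
    print(r,[tuple((1000*(W[r,c]-[t[0],t[1],0])).round(0).astype(int)) if W[r,c,2]==W[r,c,2] else None for c in range(220,306,10)])
E
python3 - <<'E'
import cv2; a=cv2.imread("pics/w4.png")
cv2.imwrite("pics/w8.png",cv2.resize(a[195:330,190:340],(750,600)[::1],interpolation=cv2.INTER_CUBIC)[:600])
E
```

```text
205 [(np.int64(-25), np.int64(7), np.int64(45)), (np.int64(-18), np.int64(8), np.int64(53)), (np.int64(-12), np.int64(9), np.int64(55)), (np.int64(-5), np.int64(12), np.int64(67)), (np.int64(0), np.int64(12), np.int64(70)), (np.int64(6), np.int64(10), np.int64(64)), (np.int64(11), np.int64(7), np.int64(55)), (np.int64(17), np.int64(5), np.int64(52)), (np.int64(24), np.int64(2), np.int64(44))]
213 [(np.int64(-25), np.int64(3), np.int64(51)), (np.int64(-19), np.int64(3), np.int64(52)), (np.int64(-12), np.int64(5), np.int64(59)), (np.int64(-5), np.int64(12), np.int64(82)), (np.int64(0), np.int64(12), np.int64(84)), (np.int64(5), np.int64(10), np.int64(79)), (np.int64(11), np.int64(2), np.int64(56)), (np.int64(17), np.int64(0), np.int64(53)), (np.int64(24), np.int64(-3), np.int64(45))]
221 [(np.int64(-27), np.int64(-4), np.int64(45)), (np.int64(-19), np.int64(-2), np.int64(52)), (np.int64(-12), np.int64(1), np.int64(61)), (np.int64(-4), np.int64(12), np.int64(93)), (np.int64(0), np.int64(12), np.int64(95)), (np.int64(5), np.int64(10), np.int64(91)), (np.int64(11), np.int64(-3), np.int64(
[... 3054 characters left out ...]
t64(3), np.int64(136)), (np.int64(-12), np.int64(-50), np.int64(45)), (np.int64(-6), np.int64(-51), np.int64(44)), (np.int64(1), np.int64(-51), np.int64(45)), (np.int64(7), np.int64(-6), np.int64(121)), (np.int64(10), np.int64(6), np.int64(143)), (np.int64(13), np.int64(10), np.int64(151))]
293 [(np.int64(-11), np.int64(13), np.int64(157)), (np.int64(-8), np.int64(12), np.int64(156)), (np.int64(-8), np.int64(0), np.int64(136)), (np.int64(-13), np.int64(-56), np.int64(44)), (np.int64(-6), np.int64(-56), np.int64(45)), (np.int64(1), np.int64(-57), np.int64(45)), (np.int64(7), np.int64(-10), np.int64(122)), (np.int64(10), np.int64(4), np.int64(145)), (np.int64(12), np.int64(10), np.int64(155))]
```

View pics/w8.png

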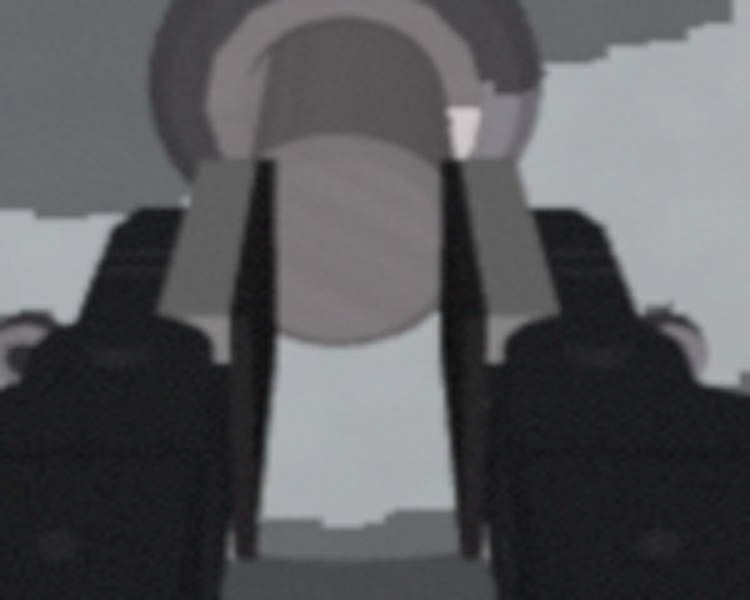

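From depth, the true fingertips stand about 30 mm behind the reported TCP. So the shaft was pinched only at its top end (tips at about z 0.096), and the collar grasp closed above the ring. The flat may not have counted as gripped, so I go back, measure the tip offset on the way, and pinch again deeper.

```bash
python3 -m handwheel '[[[-0.0063,0.0306,0.004,0,0,6.96],[-0.0063,0.0306,0.004,0,0,6.96],[-0.0063,0.0306,0.004,0,0,6.96],[-0.0063,0.0306,0.004,0,0,6.96],[-0.0063,0.0306,0.004,0,0,6.96],[-0.0063,0.0306,0.004,0,0,6.96],[-0.0063,0.0306,0.004,0,0,6.96],[-0.0063,0.0306,0.004,0,0,6.96],[-0.0063,0.0306,0.004,0,0,6.96],[-0.0063,0.0306,0.004,0,0,6.96],[-0.0063,0.0306,0,0,0,6.96],[-0.0063,0.0306,0,0,0,6.96],[-0.0063,0.0306,0,0,0,6.96],[0,0,0,0,0,0],[0,0,0,0,0,0],[0,0,0,0,0,0]]]' 0.5
python3 yaw.py
python3 - <<'E'
from h import *
from scipy.spatial.transform import Rotation as R
s=state(); q=s["tool_rot"]; M=R.from_quat([q[1],q[2],q[3],q[0]]).as_matrix()
c=camera_info("wrist"); im,d=grab_frame("wrist"); W=cloud("wrist",d,c)
L=(W-s["tool_pos"])@M; m=(L[...,2]<-5e-3)&(L[...,2]>-.12)&(W[...,2]>.115)
Q=1000*L[m]; print(len(Q))
for sg in(1,-1):
    A=Q[Q[:,1]*sg>0]; print("finger",sg,"inner y",np.percentile(abs(A[:,1]),1)); i=np.argsort(-A[:,2])
    print(A[i][[0,5,10,20,40,80,160,320]].round(1).tolist())
E
```

```text
time: 15.9
tool_pos: [0.4502, 0.1845, 0.1899]
tool_rot: [0.0, 0.738, 0.675, -0.0]
contact_force: [0.2, 0.3, 0.0]
gripper_width: 0.5
grasp_force: 0.0
t 15.9 pos [0.4502 0.1845 0.1899] yaw 84.87 z [ 2.e-04 -4.e-04 -1.e+00] F [0.2 0.3 0. ] T [ 0.03  0.01 -0.01] w 0.5 g 0.0 j [ 0.24 -0.28  1.94 -0.    1.49  0.33]
39146
finger 1 inner y 1.0665264845400624
[[7.1, 21.7, -34.0], [-1.8, 21.4, -35.0], [5.8, 21.5, -35.5], [-7.7, 21.5, -36.2], [7.6, 21.6, -37.5], [10.7, 23.0, -39.3], [-1.3, 21.3, -42.1], [3.8, 21.4, -45.9]]
finger -1 inner y 1.1441768054544852
[[-2.5, -21.4, -34.7], [8.1, -21.3, -35.2], [2.5, -21.5, -35.8], [-8.7, -21.3, -36.4], [2.9, -21.2, -37.7], [-3.6, -21.2, -39.5], [10.8, -23.3, -42.0], [6.7, -32.9, -46.2]]
```

At 43 mm opening the tips are 33 mm behind the TCP, so for pads on z 65–100 I need the TCP at 0.034.

```bash
python3 -m handwheel '[[[0,0,-0.02,0,0,0],[0,0,-0.022,0,0,0],[0,0,-0.022,0,0,0],[0,0,-0.022,0,0,0],[0,0,-0.022,0,0,0],[0,0,-0.022,0,0,0],[0,0,-0.016,0,0,0],[0,0,-0.01,0,0,0],[0,0,0,0,0,0],[0,0,0,0,0,0],[0,0,0,0,0,0]]]' 0.5; python3 yaw.py
python3 -m handwheel '[[[0,0,0,0,0,0],[0,0,0,0,0,0],[0,0,0,0,0,0],[0,0,0,0,0,0],[0,0,0,0,0,0],[0,0,0,0,0,0],[0,0,0,0,0,0],[0,0,0,0,0,0],[0,0,0,0,0,0],[0,0,0,0,0,0]]]' 0; python3 yaw.py
```

```text
time: 16.87
tool_pos: [0.4514, 0.1846, 0.0352]
tool_rot: [0.001, 0.738, 0.675, 0.001]
contact_force: [-0.2, 0.0, -0.1]
gripper_width: 0.49
grasp_force: 0.0
t 16.87 pos [0.4514 0.1846 0.0352] yaw 84.86 z [ 2.2e-03  5.0e-04 -1.0e+00] F [-0.2  0.  -0.1] T [ 0.    0.05 -0.03] w 0.49 g 0.0 j [ 0.24 -0.12  2.07 -0.    1.19  0.33]
time: 17.7
tool_pos: [0.4495, 0.1852, 0.0355]
tool_rot: [-0.001, 0.738, 0.675, -0.001]
contact_force: [-7.9, 0.1, 9.9]
gripper_width: 0.218
grasp_force: 60.0
t 17.7 pos [0.4495 0.1852 0.0355] yaw 84.94 z [-2.e-03  4.e-04 -1.e+00] F [-7.9  0.1  9.9] T [-0.05  1.09  0.02] w 0.218 g 60.0 j [ 0.24 -0.12  2.07  0.    1.2   0.33]
```

Width is 0.218 (about 19 mm) at 60 N and yaw 84.9°, so the pad lies flush on the flat. Release and back to the collar.

```bash
python3 -m handwheel '[[[0,0,0,0,0,0],[0,0,0,0,0,0],[0,0,0,0,0,0],[0,0,0,0,0,0],[0,0,0.03,0,0,0],[0,0,0.04,0,0,0],[0,0,0.04,0,0,0],[0,0,0.04,0,0,0],[0,0,0,0,0,0]]]' 0.5
python3 -m handwheel '[[[0.0049,-0.0306,0,0,0,-6.95],[0.0049,-0.0306,0,0,0,-6.95],[0.0049,-0.0306,0,0,0,-6.95],[0.0049,-0.0306,0,0,0,-6.95],[0.0049,-0.0306,0,0,0,-6.95],[0.0049,-0.0306,0,0,0,-6.95],[0.0049,-0.0306,0,0,0,-6.95],[0.0049,-0.0306,0,0,0,-6.95],[0.0049,-0.0306,0,0,0,-6.95],[0.0049,-0.0306,0,0,0,-6.95],[0.0049,-0.0306,0,0,0,-6.95],[0.0049,-0.0306,0,0,0,-6.95],[0.0049,-0.0306,0,0,0,-6.95],[0,0,0,0,0,0],[0,0,0,0,0,0],[0,0,0,0,0,0]]]' 0.8; python3 yaw.py
```

```text
time: 18.45
tool_pos: [0.4553, 0.186, 0.1942]
tool_rot: [0.004, 0.738, 0.675, 0.007]
contact_force: [0.5, -0.1, 1.0]
gripper_width: 0.497
grasp_force: 0.0
time: 19.78
tool_pos: [0.5136, -0.2128, 0.1834]
tool_rot: [-0.0, 0.999, -0.047, -0.0]
contact_force: [0.8, 0.1, -0.1]
gripper_width: 0.799
grasp_force: 0.0
t 19.78 pos [ 0.5136 -0.2128  0.1834] yaw -5.4 z [-6.e-04  7.e-04 -1.e+00] F [ 0.8  0.1 -0.1] T [-0.02  0.    0.01] w 0.799 g 0.0 j [-0.53 -0.1   1.79  0.    1.45  1.14]
```

```bash
python3 -m handwheel '[[[0,0.0005,-0.0225,0,0,0],[0,0,-0.0225,0,0,0],[0,0,-0.0225,0,0,0],[0,0,-0.0225,0,0,0],[0,0,-0.0225,0,0,0],[0,0,-0.0225,0,0,0],[0,0,-0.0225,0,0,0],[0,0,-0.0225,0,0,0],[0,0,-0.018,0,0,0],[0,0,-0.01,0,0,0],[0,0,-0.005,0,0,0],[0,0,0,0,0,0],[0,0,0,0,0,0],[0,0,0,0,0,0]]]' 0.8; python3 yaw.py
python3 -m handwheel '[[[0,0,0,0,0,0],[0,0,0,0,0,0],[0,0,0,0,0,0],[0,0,0,0,0,0],[0,0,0,0,0,0],[0,0,0,0,0,0],[0,0,0,0,0,0]]]' 0.3; python3 yaw.py
```

```text
time: 20.95
tool_pos: [0.5151, -0.2131, -0.0275]
tool_rot: [0.001, 0.999, -0.047, 0.001]
contact_force: [-0.0, 0.1, 0.3]
gripper_width: 0.802
grasp_force: 0.0
t 20.95 pos [ 0.5151 -0.2131 -0.0275] yaw -5.41 z [ 0.0024 -0.0014 -1.    ] F [-0.   0.1  0.3] T [ 0.02 -0.03 -0.03] w 0.802 g 0.0 j [-0.53  0.14  1.92  0.    1.07  1.14]
time: 21.53
tool_pos: [0.515, -0.2132, -0.0276]
tool_rot: [0.0, 0.999, -0.047, 0.001]
contact_force: [-0.4, 1.1, 6.2]
gripper_width: 0.484
grasp_force: 61.7
t 21.53 pos [ 0.515  -0.2132 -0.0276] yaw -5.44 z [ 0.0021 -0.001  -1.    ] F [-0.4  1.1  6.2] T [ 0.18  0.08 -0.01] w 0.484 g 61.7 j [-0.53  0.14  1.92  0.    1.07  1.14]
```

Collar gripped at 0.484 (about 41 mm) and 62 N. Lift and carry.

```bash
python3 -m handwheel '[[[0,0,0.015,0,0,0],[0,0,0.03,0,0,0],[0,0,0.035,0,0,0],[0,0,0.035,0,0,0],[0,0,0.035,0,0,0],[0,0,0.03,0,0,0],[0,0,0.015,0,0,0],[0,0,0,0,0,0],[0,0,0,0,0,0]]]'
python3 -m handwheel '[[[-0.0047,0.0285,0,0,0,0],[-0.0047,0.0285,0,0,0,0],[-0.0047,0.0285,0,0,0,0],[-0.0047,0.0285,0,0,0,0],[-0.0047,0.0285,0,0,0,0],[-0.0047,0.0285,0,0,0,0],[-0.0047,0.0285,0,0,0,0],[-0.0047,0.0285,0,0,0,0],[-0.0047,0.0285,0,0,0,0],[-0.0047,0.0285,0,0,0,0],[-0.0047,0.0285,0,0,0,0],[-0.0047,0.0285,0,0,0,0],[-0.0047,0.0285,0,0,0,0],[-0.0047,0.0285,0,0,0,0],[0,0,0,0,0,0],[0,0,0,0,0,0],[0,0,0,0,0,0],[0,0,0,0,0,0]]]'
python3 yaw.py
cat > held.py <<'E'
from h import *
s=state(); c=camera_info("wrist"); im,d=grab_frame("wrist"); W=cloud("wrist",d,c); np.savez("w9.npz",im=im,W=W)
tp=s["tool_pos"]; zt=tp[2]+.0275+.024
q=W[...,:2]-tp[:2]; m=(abs(W[...,2]-zt)<.006)&(np.hypot(q[...,0],q[...,1])<.03)
P=W[m]; print("top pts",len(P),"zmed",np.median(P[:,2]),"expected",zt)
t=P[abs(P[:,2]-np.median(P[:,2]))<.002]
A=np.c_[t[:,:2],np.ones(len(t))]; pl=np.linalg.lstsq(A,t[:,2],rcond=None)[0]; print("slope x,y",pl[:2])
print("enclosing",cv2.minEnclosingCircle(t[:,:2].astype(np.float32)), "tcp",tp.round(4))
v,u=np.where(m); u0,v0=int(u.mean()),int(v.mean()); print("px",u0,v0,"x ext",t[:,0].min(),t[:,0].max())
for p in pinpoint("wrist","set_screw")[:3]: print(p)
y0=max(v0-60,0);x0=max(u0-80,0); print(x0,y0)
cv2.imwrite("pics/w9.png",cv2.resize(im[y0:y0+120,x0:x0+160],None,fx=5,fy=5,interpolation=cv2.INTER_CUBIC))
E
python3 held.py
```

```text
time: 22.28
tool_pos: [0.5139, -0.2127, 0.1659]
tool_rot: [0.0, 0.999, -0.047, 0.0]
contact_force: [-1.3, -0.0, -3.8]
gripper_width: 0.486
grasp_force: 61.4
time: 23.78
tool_pos: [0.4475, 0.1854, 0.1643]
tool_rot: [0.001, 0.999, -0.048, -0.001]
contact_force: [0.8, -0.1, -1.7]
gripper_width: 0.486
grasp_force: 61.7
t 23.78 pos [0.4475 0.1854 0.1643] yaw -5.5 z [-0.0024 -0.001  -1.    ] F [ 0.8 -0.1 -1.7] T [0.01 0.02 0.05] w 0.486 g 61.7 j [ 0.24 -0.27  1.97 -0.    1.45  1.91]
top pts 6526 zmed 0.21559936412158848 expected 0.21582342535241827
slope x,y [-0.00611149 -0.00026026]
enclosing ((0.4529428482055664, 0.1852639615535736), 0.028850501403212547) tcp [0.4475 0.1854 0.1643]
px 261 264 x ext 0.4243311517301396 0.46876870879572885
{'position': [261.9, 300.8], 'conf': 0.78}
181 204
```

View pics/w9.png

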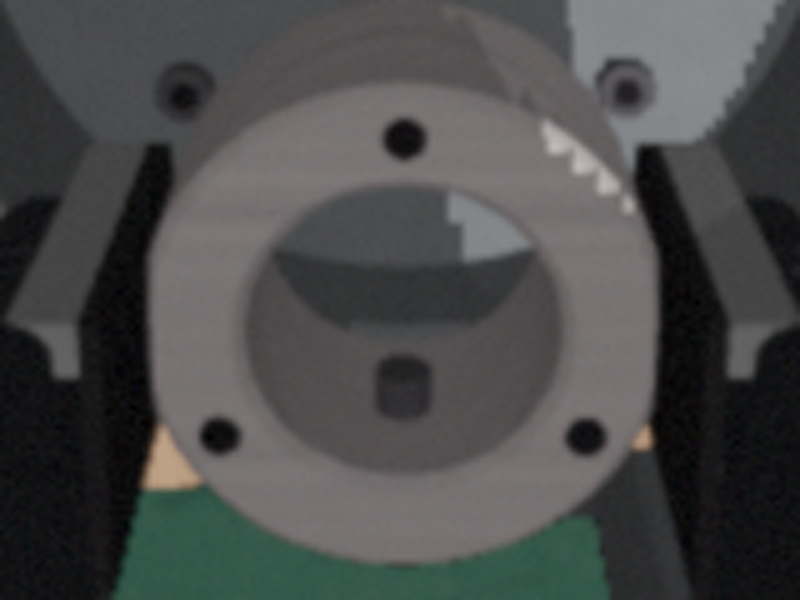

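The collar is held level; the screw at crop (404,385) lies symmetric between the fingers. The dots at (404,137), (219,435) and (586,437) confirm this to within 1°. I compute its centre.

```bash
python3 - <<'E'
from h import *
c=camera_info("wrist"); z=.2157
g=lambda a,b:onz("wrist",181+a/5-.4,204+b/5-.4,z,c)[:2]
t,b=g(404,82),g(404,564); l,r=g(148,300),g(660,300); print(t,b,np.hypot(*(t-b)),l,r,np.hypot(*(l-r)))
d=[g(404,137),g(219,435),g(586,437)]; print("dots centre",np.mean(d,0),"outer centre",(t+b)/2,"bore",(g(404,183)+g(404,474))/2,(g(243,330)+g(565,330))/2)
for x in d: w=x-np.mean(d,0); print(np.degrees(np.arctan2(w[1],w[0]))%360)
im,dd=grab_frame("side"); print(state()["tool_pos"])
E
python3 yaw.py
```

```text
[0.46863698 0.18276559] [0.42475438 0.18702728] 0.04408905950901852 [0.45173745 0.205604  ] [0.4476499  0.16360605] 0.042196394765311125
dots centre [0.44609528 0.18503761] outer centre [0.44669568 0.18489643] bore [0.44677687 0.18488855] [0.44697469 0.18486923]
354.1903268780338
114.2572904264215
233.9721164705682
[0.44814377 0.18548282 0.16547088]
t 23.93 pos [0.4481 0.1855 0.1655] yaw -5.54 z [-6.e-04 -2.e-04 -1.e+00] F [ 0.6 -0.4 -2.1] T [0.   0.03 0.05] w 0.485 g 61.7 j [ 0.24 -0.27  1.97 -0.    1.45  1.91]
```

Collar centre is now (0.4467,0.1849), against the shaft at (0.4481,0.1847). I shift +1.4 mm and descend to just above the shaft.

```bash
python3 -m handwheel '[[[0.0014,-0.0002,-0.01,0,0,0.5],[0,0,-0.02,0,0,0],[0,0,-0.02,0,0,0],[0,0,-0.02,0,0,0],[0,0,-0.01,0,0,0],[0,0,-0.004,0,0,0],[0,0,0,0,0,0],[0,0,0,0,0,0],[0,0,0,0,0,0],[0,0,0,0,0,0],[0,0,0,0,0,0]]]'
python3 yaw.py
python3 - <<'E'
from h import *
c=camera_info("wrist"); s=state(); im,d=grab_frame("wrist"); W=cloud("wrist",d,c)
z=s["tool_pos"][2]+.0514
q=W[...,:2]-[.448,.1847]; r=np.hypot(q[...,0],q[...,1])
top=W[(abs(W[...,2]-z)<.0025)&(r<.024)]
# inner/outer extents along x
print("collar x",top[:,0].min(),top[:,0].max(),len(top))
sh=W[(abs(W[...,2]-.102)<.004)&(r<.014)]; print("shaft",len(sh),sh[:,:2].min(0),sh[:,:2].max(0))
cv2.imwrite("pics/w10.png",im)
E
```

```text
time: 24.85
tool_pos: [0.4503, 0.1864, 0.083]
tool_rot: [-0.0, 0.999, -0.043, 0.001]
contact_force: [0.5, 0.3, -1.7]
gripper_width: 0.485
grasp_force: 61.7
t 24.85 pos [0.4503 0.1864 0.083 ] yaw -4.94 z [ 2.e-03  5.e-04 -1.e+00] F [ 0.5  0.3 -1.7] T [-0.03 -0.02 -0.04] w 0.485 g 61.7 j [ 0.24 -0.18  2.04  0.    1.29  1.9 ]
collar x 0.4269231458886679 0.4712671279715725 5380
shaft 477 [0.4394148  0.17478672] [0.44903565 0.19582505]
```

```bash
python3 -m handwheel '[[[0,0,0,0,0,0],[0,0,0,0,0,0],[0,0,0,0,0,0],[0,0,0,0,0,0]]]' >/dev/null; python3 yaw.py; python3 - <<'E'
from h import *
c=camera_info("wrist"); s=state(); im,d=grab_frame("wrist"); W=cloud("wrist",d,c)
z=s["tool_pos"][2]+.0514
q=W[...,:2]-[.448,.1847]; r=np.hypot(q[...,0],q[...,1])
m=((abs(W[...,2]-z)<.0025)&(r<.03)).astype(np.uint8)
m=cv2.morphologyEx(m,cv2.MORPH_OPEN,np.ones((3,3)))
cs,h=cv2.findContours(m,cv2.RETR_CCOMP,cv2.CHAIN_APPROX_NONE)
for k,cc in enumerate(cs):
    if len(cc)>60 and h[0][k][3]>=0:
        P=np.array([onz("wrist",*p[0],z,c)[:2] for p in cc]); A=np.c_[2*P,np.ones(len(P))]; S=np.linalg.lstsq(A,(P**2).sum(1),rcond=None)[0]; print("bore",S[:2],np.sqrt(S[2]+S[:2]@S[:2]))
        # shaft top seen through bore
sh=((abs(W[...,2]-.102)<.004)&(r<.014)).astype(np.uint8); v,u=np.where(sh)
P=np.array([onz("wrist",a,b,.102,c)[:2] for a,b in zip(u,v)]); print("shaft top y",np.percentile(P[:,1],[1,99]),"x",np.percentile(P[:,0],[1,99]))
E
```

```text
t 25.23 pos [0.4494 0.1862 0.0819] yaw -4.94 z [ 0.  0. -1.] F [ 0.3 -0.2 -1.5] T [-0.02 -0.02  0.04] w 0.485 g 61.7 j [ 0.24 -0.18  2.04 -0.    1.29  1.9 ]
bore [0.44907534 0.18555512] 0.013010647820022734
shaft top y [0.17524828 0.19519363] x [0.44037427 0.44805776]
```

```bash
python3 -m handwheel '[[[-0.0004,-0.0006,-0.002,0,0,0],[0,0,-0.002,0,0,0],[0,0,-0.002,0,0,0],[0,0,-0.002,0,0,0],[0,0,-0.002,0,0,0],[0,0,-0.002,0,0,0],[0,0,0,0,0,0],[0,0,0,0,0,0]]]' >/dev/null; python3 yaw.py
```

```text
t 25.95 pos [0.4489 0.1856 0.0697] yaw -4.94 z [-4.e-04 -1.e-04 -1.e+00] F [-0.3 -0.  -2.1] T [-0.02 -0.01  0.02] w 0.49 g 61.7 j [ 0.24 -0.17  2.05  0.    1.26  1.9 ]
```

Bottom at 0.097, already over the shaft without contact. I continue past the screw level.

```bash
python3 -m handwheel '[[[0,0,-0.002,0,0,0],[0,0,-0.002,0,0,0],[0,0,-0.002,0,0,0],[0,0,-0.002,0,0,0],[0,0,-0.002,0,0,0],[0,0,-0.001,0,0,0],[0,0,0,0,0,0],[0,0,0,0,0,0]]]' >/dev/null; python3 yaw.py
```

```text
t 26.62 pos [0.449  0.1856 0.0587] yaw -4.94 z [-2.e-04 -0.e+00 -1.e+00] F [-0.7 -0.2 -1.3] T [0.01 0.02 0.  ] w 0.484 g 61.7 j [ 0.24 -0.16  2.06  0.    1.24  1.9 ]
```

```bash
python3 -m handwheel '[[[0,0,-0.002,0,0,0],[0,0,-0.002,0,0,0],[0,0,-0.002,0,0,0],[0,0,-0.002,0,0,0],[0,0,0,0,0,0],[0,0,0,0,0,0],[0,0,0,0,0,0],[0,0,0,0,0,0]]]' >/dev/null; python3 yaw.py
python3 - <<'E'
from h import *
c=camera_info("wrist"); im,d=grab_frame("wrist"); W=cloud("wrist",d,c)
q=W[...,:2]-[.4484,.185]; r=np.hypot(q[...,0],q[...,1]); ok=(abs(W[...,2]-.102)<.008)
co=W[ok&(r>.0145)&(r<.020)&(abs(q[...,1])<.012)]; sh=W[ok&(r<.0075)]
print("collar z",np.median(co[:,2]),len(co),"shaft z",np.median(sh[:,2]),len(sh))
o=W[ok&(r<.03)&(abs(q[...,1])<.012)]; print("x ext",o[:,0].min(),o[:,0].max())
g=W[(r<.0145)&(r>.007)&(W[...,2]<.097)]; a=np.degrees(np.arctan2(g[:,1]-.185,g[:,0]-.4484))%360; print(np.histogram(a,12,(0,360))[0])
cv2.imwrite("pics/w11.png",im)
E
```

```text
t 27.28 pos [0.4492 0.1856 0.051 ] yaw -4.94 z [ 2.e-04  0.e+00 -1.e+00] F [-0.1 -0.1 -2.6] T [-0.02  0.04  0.04] w 0.487 g 61.7 j [ 0.24 -0.14  2.06 -0.    1.23  1.9 ]
collar z 0.10243758399237375 1589 shaft z 0.10185192401396792 919
x ext 0.42578548509579567 0.4702684549746964
[ 3  9 11 73 22 96 69  1 18  2  0  1]
```

The collar top is 0.6 mm above the shaft end, centred, and the wrist load is only the weight. I hand it in.

```bash
python3 -c "
from plant import job_done,state
print(job_done())"
```

```text
the job is handed in; nothing more can be done
None
```

The job is handed in: the shaft's flat faces the key slot, and the collar is on the shaft and still held in the gripper, screw over the flat to about 1°, top 0.6 mm above the shaft end at last measurement (limit 3 mm), after about 27 s; the first shaft pinch and first collar grasp sat too high because the fingertips are about 30 mm behind the reported tool point, so I repeated both deeper (the re-pinch was on a flat already turned to the slot), and I did not re-measure the platter, hex key, mug and tape roll at the end.

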